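Rake the washed filter stone level and run the dryer tray in

TASK

The washed filter-stone lumps were tipped in a heap at the far end of the dryer's pulled-out tray. Take the rake from its stand and rake them, without the fingers touching the lumps, into an even single layer: none on top of another, and no bare patch in the near, middle or far part on either side. Then put the rake back in its stand as it was and slide the tray fully home, leaving the other things on the bench where they are.

Things in the scene. Friction and masses are not known exactly. Their poses are not given: they have to be found in the camera images.
- dryer: fixed white bench dryer, 225 deep x 270 wide x 345 high mm. Origin: on the bench below the middle of its front face; x into the casing, y left. A clear visor (underside 326 mm above the bench) juts 63 mm out of the face over the tray's far part: there and at the closed front only a gripper leaning back to the robot fits. Slot lintel 48 mm above the bed: stacked lumps catch
- tray (a joint): steel tray of the dryer, m pushed in along dryer x: about 0 = pulled out, as at the start; 0.2 = home at its stop (panel meets casing). Friction about 2.5 N, stays where left. Inside 195 (x) x 170 (y) mm, walls 34 above the bed. Front panel 206 wide, 6 thick, top edge 84 above the bench; bow handle 35 out from it, 36 above the bench. To shut, push the panel's face 70 above the bench
- bed (a point): middle of the tray's bed surface, 30 mm above the bench; moves with the tray; axes as the dryer's (x towards the casing, y left). Far wall at x = +97.5 mm, front panel's inner face at x = -97.5, its outer face at x = -103.5, side walls at y = +-85 mm
- bed_near_left (a point): centre of one of the six equal fields (65 x 85 mm) of the bed: third nearest the front panel, left half (+y); moves with the tray
- bed_near_right (a point): centre of one of the six equal fields (65 x 85 mm) of the bed: third nearest the front panel, right half (-y); moves with the tray
- bed_mid_left (a point): centre of one of the six equal fields (65 x 85 mm) of the bed: middle third, left half (+y); moves with the tray
- bed_mid_right (a point): centre of one of the six equal fields (65 x 85 mm) of the bed: middle third, right half (-y); moves with the tray
- bed_far_left (a point): centre of one of the six equal fields (65 x 85 mm) of the bed: third nearest the casing, left half (+y); moves with the tray
- bed_far_right (a point): centre of one of the six equal fields (65 x 85 mm) of the bed: third nearest the casing, right half (-y); moves with the tray
- lump0: red-brown chipped block of filter stone, 33 x 31 x 29 mm, 35 g; origin at its centre
- lump1: red-brown chipped block of filter stone, 33 x 31 x 29 mm, 35 g; origin at its centre
- lump2: red-brown chipped block of filter stone, 33 x 31 x 29 mm, 35 g; origin at its centre
- lump3: red-brown chipped block of filter stone, 33 x 31 x 29 mm, 35 g; origin at its centre
- lump4: red-brown chipped block of filter stone, 33 x 31 x 29 mm, 35 g; origin at its centre
- lump5: red-brown chipped block of filter stone, 33 x 31 x 29 mm, 35 g; origin at its centre
- lump6: red-brown chipped block of filter stone, 33 x 31 x 29 mm, 35 g; origin at its centre
- lump7: red-brown chipped block of filter stone, 33 x 31 x 29 mm, 35 g; origin at its centre
- lump8: red-brown chipped block of filter stone, 33 x 31 x 29 mm, 35 g; origin at its centre
- lump9: red-brown chipped block of filter stone, 33 x 31 x 29 mm, 35 g; origin at its centre
- rake: hand rake, 0.13 kg. Origin mid of the tine tips, y along their row, z up. 5 upright tines 45 mm long at x = 0, y = -56..56, bar 122 wide on top, z 43..53. From (0,0,49 mm) the handle leans back along (-0.574, 0, 0.819), 35 deg off z; blue grip 40 to 150 mm along it, 16 (y) x 22 mm: pinch across y at (-64, 0, 140.7 mm), gripper along the handle. Works with tines upright, so gripper leaning
- rake_stand: fixed stand of the rake. Origin: underside, below the tine row's seat; x, y as the seated rake's. Plate 8 mm thick, x -100..40, y -75..75; toe stop 10 mm high from x = 5.5 mm; forked post at x = -39 (8 thick) bears the handle's underside, notch 27 wide, prongs to 111 above the bench. Seated: tine tips on the plate at x = 0 to 3, behind the stop, same heading; let go 1 to 2 mm above, it settles
- wash_beaker: clear 1 litre beaker, 127 x 115 x 148 mm, loose bystander; origin: centre of its underside
- blue_cap_bottle: clear glass bottle with blue cap, 56 across x 104 mm high, loose bystander; origin: centre of its underside
- bench_timer: beige timer with coloured buttons, 68 x 62 x 20 mm, loose bystander; origin: centre of its underside

How it is judged:
By the outcome, as a careful person would: the job done as asked, in the order asked, and still so for the second after the job is handed in, with the robot touching nothing.
It also fails if it takes over 64 s, if anything falls off the work surface, if the arm or the gripper's body presses on something with over 40 N, if the wrist force passes 120 N, or if a joint passes its speed limit or range.

ROBOT

A 6-joint arm with a two-finger parallel gripper is mounted at the origin on a cart in front of the work surface, level with it; the furniture and walls round the work are solid. World frame = base frame: x ahead of the robot, y to its left, z up, the work surface at z = 0. Lengths are in mm, angles in rad, forces in N, time in s.
With the tool pointing down it reaches from about 275 to 850 mm from the base axis. Payload 19 kg.
Tool frame: the origin (TCP) lies between the finger pads; the fingertips stand 11 mm ahead of it and the grasp point (between the pads) lies 8 mm behind it; z points along the fingers, y is the line along which they close (so a half turn about z gives the same grasp; the last joint's range is limited). The gripper opens to 85 mm and grips with 20 to 120 N. Pads are 22 mm wide; open, the fingers measure 114 mm over their backs; the gripper's body (76 mm by 85 mm) begins 54 mm behind the grasp point. The pads swing forward as they close: fully open they stand 13 mm farther back than shut.
Start: joints at [-1.372, 0.15, 1.437, -0, 1.554, -0.134], TCP at [187.821, -543.429, 242.267] pointing down, gripper open.
Joint ranges: [-2.8, 2.8], [-0.68, 2.1], [0.12, 2.68], [-1.39, 4.53], [0.16, 2.79], [-2.81, 2.81]. Speed limits (rad/s): [1.89, 1.89, 2.22, 3.01, 3.01, 3.01].

INTERFACE

Orientations are given as a 3x3 rotation matrix whose columns are the frame's x, y, z axes.
In Python, from station import r gives the robot as it stands.
- The arm moves only by the shell command python3 -m handwheel 'ROWS' [OPENING]. ROWS is JSON, a list of rows, each an object with "delta_pos": the shift along the world's x, y, z each as a share of 0.05 m, from -1 to 1, a list of three; "twist": the turn about the world's z as a share of 90 degrees, from -1 to 1. A call has 1 to 20 rows; each row shifts and turns the commanded pose from where the row before left it; what a row does not reach is not made up. A row lasts 1/12 s, in which the tool goes at most 41.7 mm and 7.16 degrees, less where a joint would pass 70% of its speed; a pose out of reach is approached as far as the arm can. A call with a number of a shift or a turn outside -1 to 1 is refused whole. A call with a gripper value outside its range is refused whole. OPENING is the opening, from 0 (shut) to 1 (fully open), set as the call begins (- or left out, the last holds). The fingers move at their own pace and stop on an object; the grip force is fixed at half the most. Time passes only in rows, so rows that do not move let the fingers close. It gives the time, the measured TCP pose, the force, the opening and the grip force at its end, in the units of the state.
- r.read_state(): the state, without advancing time (a new reading comes with each control period).
- r.grab_frame(name): name is "scene" or "top"; returns the picture (400x640x3 uint8, red, green, blue); there is no depth.
- r.calibration(name): a dict with "fovy" (degrees; the focal length in pixels is half the picture's height over the tangent of half this angle, whatever the lens; pixels are square), "cx", "cy" (the principal point, pixels), "k1" (the pictures are not rectified: a ray, as slopes to the right and down, at radius r is drawn at 1 + k1 r^2 times it, then the intrinsics apply), "pose" (4x4, takes a point from camera to world coordinates). Camera axes: x right, y down, z forward; pixel columns grow to the right and rows downward; lengths in mm; the calibration is good to about 2 mm. A picture is of the moment at which its call begins. calibration takes no time and is no camera call.
- r.job_done(): hands the job in; it is judged then, once.
The state is a dict: "t": time; "joint_positions": joint angles; "qd": joint speeds; "tau": joint torques, N m; "tcp_pos": TCP position; "tool_rot": TCP orientation; "ft_force": force on the tool from outside, world axes, zero at the start; "moment": the same for the moment, N m; "finger_gap": finger opening in mm; "gripper_force": force on a finger pad.
Only numpy, scipy, OpenCV 4.12 (cv2) and the standard library are available. Lean on these libraries where they do the work, as an engineer would, in place of code of your own. Each camera call takes 0.05 s, during which the arm holds its last target. There are 200 camera calls.

## Working session

There is one attempt and no reset: what is moved stays moved. The work goes in short steps, Python scripts to look and compute and a shell command to move; the robot and the scene stay as the last step left them, time stands still between calls to the robot, and variables do not carry over. Pictures are saved under pics/ and viewed, at most 10 in all, crops included, and the job is handed in when it is done.

```bash
ls; mkdir -p pics
python3 - <<'E'
from station import r
import cv2,numpy as np
s=r.read_state();print({k:np.round(v,3).tolist() for k,v in s.items()})
for n in("scene","top"):
    c=r.calibration(n);print(n,c['fovy'],c['cx'],c['cy'],c['k1'],np.round(c['pose'],3).tolist())
    cv2.imwrite(f'pics/{n}0.png',r.grab_frame(n)[:,:,::-1])
E
python3 -m handwheel --help | head -30
```

```text
pics
{'t': 0.0, 'joint_positions': [-1.372, 0.151, 1.438, -0.0, 1.554, -0.134], 'qd': [0.001, 0.001, 0.001, 0.001, -0.001, -0.001], 'tau': [0.001, -71.306, -57.087, -0.0, 0.009, -0.0], 'tcp_pos': [187.786, -543.235, 241.689], 'tool_rot': [[0.945, 0.327, -0.0], [0.327, -0.945, 0.001], [0.0, -0.001, -1.0]], 'ft_force': [0.35, 0.811, 0.386], 'moment': [0.05, -0.005, -0.001], 'gripper_force': 0.0, 'finger_gap': 85.482}
scene 54.98192493160203 318.905427859012 203.71128075805305 0.025215692611053896 [[-0.731, -0.452, 0.511, -43.218], [-0.682, 0.46, -0.569, 621.241], [0.022, -0.764, -0.645, 804.778], [0.0, 0.0, 0.0, 1.0]]
top 47.1472458219123 325.59966181006547 197.9167847591041 -0.11540534107537102 [[-0.025, -0.986, 0.162, 301.363], [-1.0, 0.027, 0.006, -19.873], [-0.01, -0.162, -0.987, 1561.21], [0.0, 0.0, 0.0, 1.0]]invalid input: not JSON, or not a number
```

View pics/scene0.png

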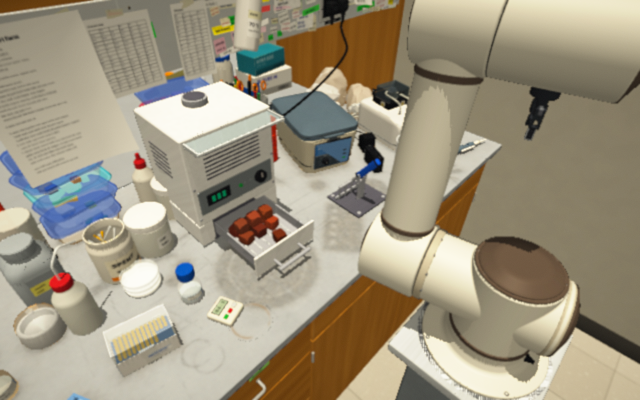

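View pics/top0.png

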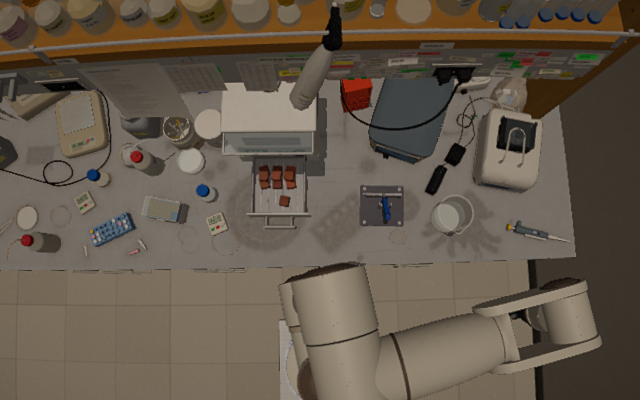

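```bash
cat > h.py <<'E'
import numpy as np,cv2
from station import r
def K(c):
    f=200/np.tan(np.radians(c['fovy'])/2); return f
def ray(n,u,v):
    c=r.calibration(n);f=K(c);d=np.array([(u-c['cx'])/f,(v-c['cy'])/f])
    s=d.copy()
    for _ in range(20): s=d/(1+c['k1']*(s@s))
    P=np.array(c['pose']);return P[:3,3],P[:3,:3]@np.r_[s,1]
def at(n,u,v,z):
    o,d=ray(n,u,v);return np.round(o+d*(z-o[2])/d[2],1)
def px(n,p):
    c=r.calibration(n);P=np.array(c['pose']);q=P[:3,:3].T@(np.asarray(p,float)-P[:3,3]);s=q[:2]/q[2]
    s=s*(1+c['k1']*(s@s));return s*K(c)+[c['cx'],c['cy']]
def state():
    s=r.read_state();print(round(s['t'],2),np.round(s['tcp_pos'],1),np.round(s['tool_rot'],3).tolist(),'q',np.round(s['joint_positions'],3),'F',np.round(s['ft_force'],1),'gap',round(s['finger_gap'],1),s['gripper_force'])
E
python3 - <<'E'
import cv2
t=cv2.imread('pics/top0.png');cv2.imwrite('pics/c1.png',cv2.resize(t[140:240,208:408],None,fx=4,fy=4,interpolation=cv2.INTER_CUBIC))
s=cv2.imread('pics/scene0.png');cv2.imwrite('pics/c2.png',cv2.resize(s[120:270,200:400],None,fx=4,fy=4,interpolation=cv2.INTER_CUBIC))
E
python3 -m handwheel '[{"delta_pos":[0,-0.8,0],"twist":0},{"delta_pos":[0,-0.8,0],"twist":0},{"delta_pos":[0,-0.8,0],"twist":0},{"delta_pos":[0,-0.8,0],"twist":0},{"delta_pos":[0,-0.8,0],"twist":0},{"delta_pos":[0,-0.8,0],"twist":0},{"delta_pos":[0,-0.8,0],"twist":0},{"delta_pos":[0,-0.8,0],"twist":0},{"delta_pos":[0,-0.8,0],"twist":0},{"delta_pos":[0,-0.8,0],"twist":0}]'; python3 -c "
from h import *;state()"
```

```text
t: 0.93
tcp_pos: [187.8, -866.1, 242.9]
tool_rot: [[0.945, 0.327, 0.001], [0.327, -0.945, -0.004], [-0.0, 0.004, -1.0]]
ft_force: [-0.5, -0.5, 0.6]
finger_gap: 84.9
gripper_force: 0.0
0.93 [ 187.8 -866.1  242.9] [[0.945, 0.327, 0.001], [0.327, -0.945, -0.004], [-0.0, 0.004, -1.0]] q [-1.444  0.961  0.228  0.     1.949 -0.206] F [-0.5 -0.5  0.6] gap 84.9 0.0
```

View pics/c1.png

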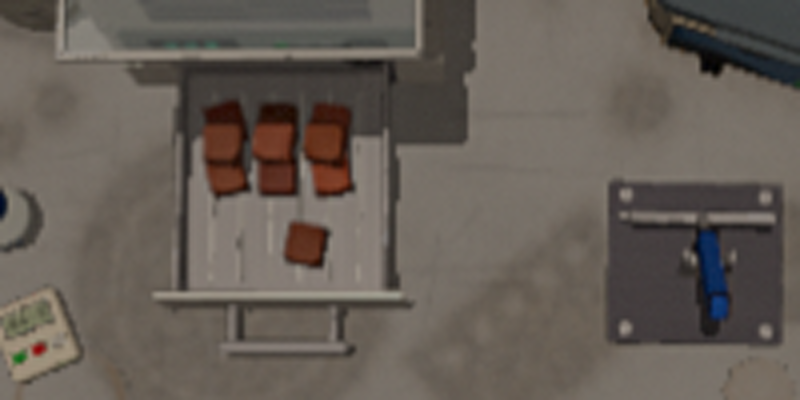

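View pics/c2.png

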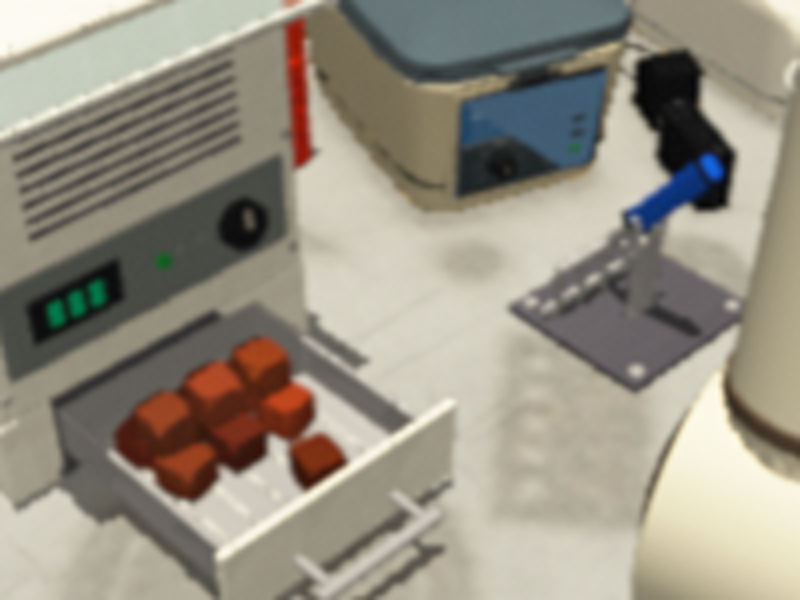

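```bash
python3 -m handwheel '[{"delta_pos":[0,-0.8,0],"twist":0},{"delta_pos":[0,-0.8,0],"twist":0},{"delta_pos":[0,-0.8,0],"twist":0},{"delta_pos":[0,-0.8,0],"twist":0},{"delta_pos":[0,-0.8,0],"twist":0},{"delta_pos":[0,-0.8,0],"twist":0}]' >/dev/null
python3 - <<'E'
from h import *
state()
c=lambda u,v,z: at('top',208+u/4,140+v/4,z)
print('panel',c(153,294,84),c(408,297,84)); print('handle',c(222,350,36),c(352,350,36))
print('tray far wall corners z64',c(183,66,64),c(391,66,64))
print('visor front',c(58,56,326),c(422,56,326))
print('plate',[c(*p,8) for p in((610,182),(778,180),(782,342),(608,343))])
print('rakebar',c(620,215,61),c(776,218,61)); print('grip',c(705,232,100),c(719,310,180))
for p in((225,110),(277,110),(330,112),(226,180),(277,180),(333,180),(306,243)):print('lump',p,c(*p,58))
for p in((224,141),(273,141),(326,141)):print('lumptop',p,c(*p,88))
E
```

```text
1.43 [ 158.8 -951.   180.2] [[0.945, 0.325, 0.026], [0.325, -0.935, -0.139], [-0.021, 0.14, -0.99]] q [-1.49   1.092  0.122  0.015  1.786 -0.247] F [-0.6  0.1 -0.8] gap 85.2 0.0
panel [499.6 249.4  84. ] [491.8  41.   84. ]
handle [457.3 199.8  36. ] [454.6  90.7  36. ]
tray far wall corners z64 [695.8 228.2  64. ] [690.5  52.4  64. ]
visor front [636.8 273.1 326. ] [628.9  18.  326. ]
plate [array([ 596.8, -132. ,    8. ]), array([ 594.7, -277.3,    8. ]), array([ 454.3, -273.5,    8. ]), array([ 457.6, -125.1,    8. ])]
rakebar [ 558.6 -135.4   61. ] [ 552.6 -265.2   61. ]
grip [ 536.2 -200.6  100. ] [ 463.1 -198.6  180. ]
lump (225, 110) [658.  193.5  58. ]
lump (277, 110) [656.7 149.4  58. ]
lump (330, 112) [653.7 104.7  58. ]
lump (226, 180) [597.8 192.7  58. ]
lump (277, 180) [596.6 149.9  58. ]
lump (333, 180) [595.3 102.9  58. ]
lump (306, 243) [542.6 126.1  58. ]
lumptop (224, 141) [624.7 190.1  88. ]
lumptop (273, 141) [623.5 149.5  88. ]
lumptop (326, 141) [622.3 105.8  88. ]
```

```bash
python3 -m handwheel '[{"delta_pos":[0,0.8,0.2],"twist":0},{"delta_pos":[0,0.8,0.2],"twist":0},{"delta_pos":[0,0.8,0.2],"twist":0},{"delta_pos":[0,0.8,0.2],"twist":0}]' >/dev/null; python3 -c "
from h import *
state()"; python3 -m handwheel '[{"delta_pos":[0,0.8,0],"twist":0.079},{"delta_pos":[0,0,0],"twist":0.079}]' >/dev/null;  python3 -c "
from h import *
state()"
```

```text
1.77 [ 159.6 -868.2  205.1] [[0.946, 0.324, 0.026], [0.325, -0.936, -0.137], [-0.02, 0.138, -0.99]] q [-1.481  0.766  0.646  0.013  1.59  -0.241] F [-0.4 -1.7  1.3] gap 85.7 0.0
1.93 [ 160.9 -834.1  206. ] [[0.851, 0.522, 0.055], [0.525, -0.842, -0.123], [-0.018, 0.134, -0.991]] q [-1.487  0.681  0.784  0.045  1.549 -0.468] F [ 0.  -1.1 -2.4] gap 85.4 0.0
```

```bash
python3 -m handwheel '[{"delta_pos":[0,0,0],"twist":0.079},{"delta_pos":[0,0,0],"twist":0.079},{"delta_pos":[0,0,0],"twist":0.079},{"delta_pos":[0,0,0],"twist":0.079},{"delta_pos":[0,0,0],"twist":0.079},{"delta_pos":[0,0,0.2],"twist":0.079},{"delta_pos":[0,0,0.2],"twist":0.079},{"delta_pos":[0,0,0.2],"twist":0.079},{"delta_pos":[0,0,0.2],"twist":0.079},{"delta_pos":[0.1,-0.5,0.2],"twist":0.079},{"delta_pos":[0.1,-0.5,0.2],"twist":0.079},{"delta_pos":[0.1,-0.5,0.2],"twist":0}]' >/dev/null; python3 -c "
from h import *
state()"; python3 -m handwheel '[{"delta_pos":[0.12,-0.7,0.3],"twist":0},{"delta_pos":[0.12,-0.7,0.3],"twist":0},{"delta_pos":[0.12,-0.7,0.3],"twist":0},{"delta_pos":[0.12,-0.7,0.3],"twist":0}]' >/dev/null;  python3 -c "
from h import *
state()"
```

```text
2.93 [ 168.  -878.6  262.1] [[-0.219, 0.965, 0.144], [0.975, 0.221, -0.001], [-0.033, 0.14, -0.99]] q [-1.518  1.002  0.121  0.159  2.005 -1.673] F [ -1.7 -29.3  76. ] gap 85.3 0.0
3.27 [ 176.5 -907.4  272.4] [[-0.199, 0.966, 0.164], [0.97, 0.218, -0.106], [-0.138, 0.138, -0.981]] q [-1.515  0.994  0.121  0.168  1.906 -1.663] F [-0.3 -0.2  0.1] gap 85.8 0.0
```

```bash
python3 -m handwheel '[{"delta_pos":[0,0.5,0],"twist":0.05},{"delta_pos":[0,0.1,0],"twist":0.075},{"delta_pos":[0,0,0],"twist":0.05},{"delta_pos":[0.04,-0.2,0],"twist":0},{"delta_pos":[0.04,-0.2,0],"twist":0},{"delta_pos":[0.06,-0.3,0.06],"twist":0},{"delta_pos":[0.08,-0.4,0.1],"twist":0},{"delta_pos":[0.12,-0.6,0.15],"twist":0},{"delta_pos":[0.15,-0.8,0.15],"twist":0},{"delta_pos":[0.15,-0.8,0.15],"twist":0},{"delta_pos":[0.15,-0.8,0.15],"twist":0},{"delta_pos":[0.15,-0.8,0.15],"twist":0}]'; python3 -c "
from h import *
state()"
```

```text
t: 4.27
tcp_pos: [198.7, -959.3, 239.6]
tool_rot: [[-0.398, 0.893, 0.212], [0.872, 0.44, -0.216], [-0.286, 0.099, -0.953]]
ft_force: [-0.6, -0.1, -0.1]
finger_gap: 85.5
gripper_force: 0.0
4.27 [ 198.7 -959.3  239.6] [[-0.398, 0.893, 0.212], [0.872, 0.44, -0.216], [-0.286, 0.099, -0.953]] q [-1.508  1.04   0.121  0.202  1.741 -1.893] F [-0.6 -0.1 -0.1] gap 85.5 0.0
```

```bash
python3 -m handwheel '[{"delta_pos":[0.12,-0.6,0.1],"twist":0.03},{"delta_pos":[0.15,-0.8,0.1],"twist":0.03},{"delta_pos":[0.15,-0.8,0.1],"twist":0},{"delta_pos":[0.15,-0.8,0.1],"twist":0},{"delta_pos":[0.15,-0.8,0.1],"twist":0},{"delta_pos":[0.15,-0.8,0.1],"twist":0},{"delta_pos":[0.15,-0.8,0.1],"twist":0},{"delta_pos":[0.15,-0.8,0.1],"twist":0},{"delta_pos":[0.15,-0.8,0.1],"twist":0}]' >/dev/null; python3 -c "
from h import *
state()"
```

```text
5.02 [  225.7 -1047.9   189.3] [[-0.422, 0.867, 0.264], [0.762, 0.498, -0.415], [-0.491, 0.026, -0.871]] q [-1.499  1.123  0.121  0.238  1.439 -1.989] F [ 0.3 -0.7 -0.2] gap 85.2 0.0
```

```bash
python3 -m handwheel '[{"delta_pos":[0.15,-0.8,0.1],"twist":0},{"delta_pos":[0.1,-0.6,0.1],"twist":0},{"delta_pos":[0.1,0.3,0.1],"twist":0},{"delta_pos":[0.2,0.6,0.2],"twist":0},{"delta_pos":[0.22,0.76,0.2],"twist":0.07},{"delta_pos":[0.22,0.76,0.2],"twist":0.077},{"delta_pos":[0.22,0.76,0.2],"twist":0.077},{"delta_pos":[0.22,0.76,0.2],"twist":0.077},{"delta_pos":[0.22,0.76,0.2],"twist":0.077},{"delta_pos":[0.22,0.76,0.2],"twist":0.077},{"delta_pos":[0.22,0.76,0.2],"twist":0.077},{"delta_pos":[0.22,0.76,0.2],"twist":0.07},{"delta_pos":[0.22,0.76,0.2],"twist":0},{"delta_pos":[0.22,0.76,0.1],"twist":0},{"delta_pos":[0.22,0.76,0],"twist":0},{"delta_pos":[0.22,0.76,0],"twist":0},{"delta_pos":[0.22,0.76,0],"twist":0},{"delta_pos":[0.22,0.76,0],"twist":0},{"delta_pos":[0.22,0.7,0],"twist":0},{"delta_pos":[0.2,0.4,0],"twist":0}]' >/dev/null; python3 -c "
from h import *
state()
cv2.imwrite('pics/top1.png',r.grab_frame('top')[:,:,::-1]);
"
```

```text
6.68 [ 430.5 -454.8  300.1] [[-0.846, 0.162, 0.508], [0.154, 0.986, -0.058], [-0.511, 0.029, -0.859]] q [-1.163  0.019  1.551  0.476  1.313 -2.626] F [-0.3 -0.1 -0.1] gap 85.4 0.0
```

```bash
python3 -m handwheel '[{"delta_pos":[0.1,0.3,0],"twist":0.04},{"delta_pos":[0.16,0.64,0],"twist":0.041},{"delta_pos":[0.18,0.68,0],"twist":0},{"delta_pos":[0.18,0.68,-0.1],"twist":0},{"delta_pos":[0.18,0.68,-0.3],"twist":0},{"delta_pos":[0.18,0.68,-0.3],"twist":0},{"delta_pos":[0.18,0.68,-0.3],"twist":0},{"delta_pos":[0.15,0.6,-0.3],"twist":0},{"delta_pos":[0,0.15,-0.1],"twist":0}]' >/dev/null
python3 - <<'E'
from h import *
state()
t=r.grab_frame('top');s=r.grab_frame('scene')
a=cv2.resize(t[150:250,340:440],None,fx=4,fy=4,interpolation=2);b=cv2.resize(s[110:210,310:410],None,fx=4,fy=4,interpolation=2)
cv2.imwrite('pics/p2.png',np.hstack([a,b])[:,:,::-1])
E
```

```text
7.48 [ 495.9 -199.4  227.6] [[-0.859, 0.034, 0.511], [0.045, 0.999, 0.01], [-0.51, 0.032, -0.86]] q [-0.738 -0.214  1.909  0.41   1.076 -2.395] F [ 0.7 -0.6 -0.1] gap 85.6 0.0
```

View pics/p2.png

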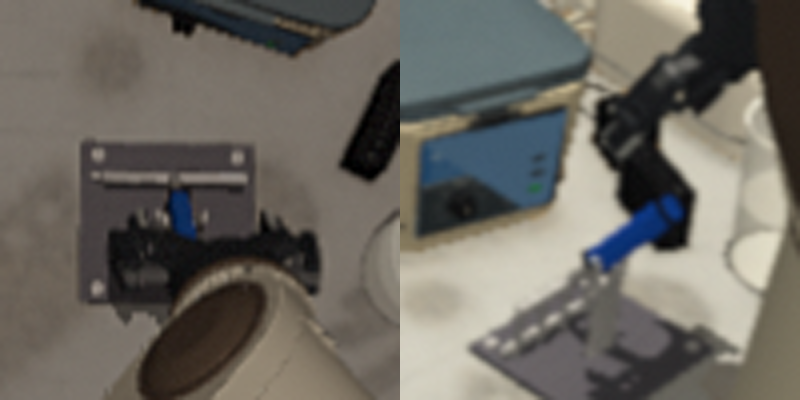

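```bash
python3 -m handwheel '[{"delta_pos":[0,0,-0.4],"twist":0},{"delta_pos":[0,0,-0.6],"twist":0},{"delta_pos":[0,0,-0.5],"twist":0},{"delta_pos":[0,0,-0.22],"twist":0},{"delta_pos":[0,0,0],"twist":0}]'
python3 - <<'E'
from h import *
state()
t=r.grab_frame('top');s=r.grab_frame('scene')
a=cv2.resize(t[165:235,350:420],None,fx=5.7,fy=5.7,interpolation=2);b=cv2.resize(s[140:210,330:400],None,fx=5.7,fy=5.7,interpolation=2)
cv2.imwrite('pics/p3.png',np.hstack([a,b])[:,:,::-1])
print(px('top',[495,-199.5,141]),px('top',[495,-199.5+42,141]),px('top',[495,-199.5-42,141]))
E
```

```text
t: 8.0
tcp_pos: [494.7, -203.6, 140.4]
tool_rot: [[-0.861, 0.037, 0.507], [0.049, 0.999, 0.011], [-0.506, 0.034, -0.862]]
ft_force: [0.0, 1.1, -0.1]
finger_gap: 85.4
gripper_force: 0.0
8.0 [ 494.7 -203.6  140.4] [[-0.861, 0.037, 0.507], [0.049, 0.999, 0.011], [-0.506, 0.034, -0.862]] q [-0.747 -0.134  2.027  0.466  0.903 -2.499] F [ 0.   1.1 -0.1] gap 85.4 0.0
[386.0158643  208.86335831] [372.63180327 209.22724687] [399.36858248 208.4977941 ]
```

View pics/p3.png

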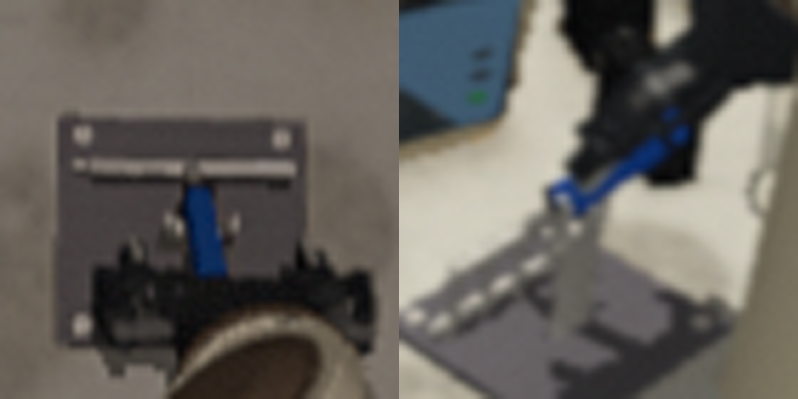

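```bash
python3 -m handwheel '[{"delta_pos":[0.02,0.08,0],"twist":0},{"delta_pos":[0,0,0],"twist":0}]' |head -2; python3 -m handwheel '[{"delta_pos":[0,0,0],"twist":0},{"delta_pos":[0,0,0],"twist":0},{"delta_pos":[0,0,0],"twist":0},{"delta_pos":[0,0,0],"twist":0},{"delta_pos":[0,0,0],"twist":0},{"delta_pos":[0,0,0],"twist":0},{"delta_pos":[0,0,0],"twist":0},{"delta_pos":[0,0,0],"twist":0}]' 0
python3 - <<'E'
from h import *
state()
E
```

```text
t: 8.27
tcp_pos: [496.7, -198.9, 143.3]
t: 8.93
tcp_pos: [496.3, -199.1, 142.1]
tool_rot: [[-0.86, 0.036, 0.509], [0.047, 0.999, 0.009], [-0.508, 0.032, -0.861]]
ft_force: [-4.2, -0.9, 5.4]
finger_gap: 15.5
gripper_force: 57.8
8.93 [ 496.3 -199.1  142.1] [[-0.86, 0.036, 0.509], [0.047, 0.999, 0.009], [-0.508, 0.032, -0.861]] q [-0.736 -0.139  2.028  0.462  0.899 -2.488] F [-4.2 -0.9  5.4] gap 15.5 57.84162640571594
```

```bash
python3 -m handwheel '[{"delta_pos":[0,0,0.1],"twist":0},{"delta_pos":[0,0,0.3],"twist":0},{"delta_pos":[0,0,0.5],"twist":0},{"delta_pos":[0,0,0.6],"twist":0},{"delta_pos":[0,0,0.5],"twist":0},{"delta_pos":[0,0,0.2],"twist":0}]' |head -4; python3 -m handwheel '[{"delta_pos":[0,0.3,0],"twist":0},{"delta_pos":[0,0.65,0],"twist":0},{"delta_pos":[0.04,0.7,0],"twist":0},{"delta_pos":[0.04,0.7,0],"twist":0},{"delta_pos":[0.04,0.7,0],"twist":0},{"delta_pos":[0.04,0.7,0],"twist":0},{"delta_pos":[0.04,0.7,0],"twist":0},{"delta_pos":[0.04,0.7,0],"twist":0},{"delta_pos":[0.04,0.7,0],"twist":0},{"delta_pos":[0,0.6,0],"twist":0},{"delta_pos":[0,0.3,0],"twist":0},{"delta_pos":[0,0,0],"twist":0}]'
python3 - <<'E'
from h import *
state()
t=r.grab_frame('top');s=r.grab_frame('scene')
a=cv2.resize(t[130:230,235:335],None,fx=4,fy=4,interpolation=2);b=cv2.resize(s[150:290,200:340],None,fx=2.86,fy=2.86,interpolation=2)
print(a.shape,b.shape)
cv2.imwrite('pics/p4.png',np.hstack([a,b])[:,:,::-1])
E
```

```text
t: 9.43
tcp_pos: [496.6, -199.0, 255.4]
tool_rot: [[-0.859, 0.036, 0.511], [0.046, 0.999, 0.008], [-0.51, 0.031, -0.86]]
ft_force: [-0.5, 0.2, -1.2]
t: 10.43
tcp_pos: [509.4, 141.9, 250.5]
tool_rot: [[-0.861, 0.032, 0.507], [0.045, 0.999, 0.013], [-0.506, 0.034, -0.862]]
ft_force: [0.2, 0.3, -1.6]
finger_gap: 15.0
gripper_force: 58.8
10.43 [509.4 141.9 250.5] [[-0.861, 0.032, 0.507], [0.045, 0.999, 0.013], [-0.506, 0.034, -0.862]] q [ 0.169 -0.263  1.899 -0.088  0.98  -1.331] F [ 0.2  0.3 -1.6] gap 15.0 58.79560947418213
(400, 400, 3) (400, 400, 3)
```

View pics/p4.png

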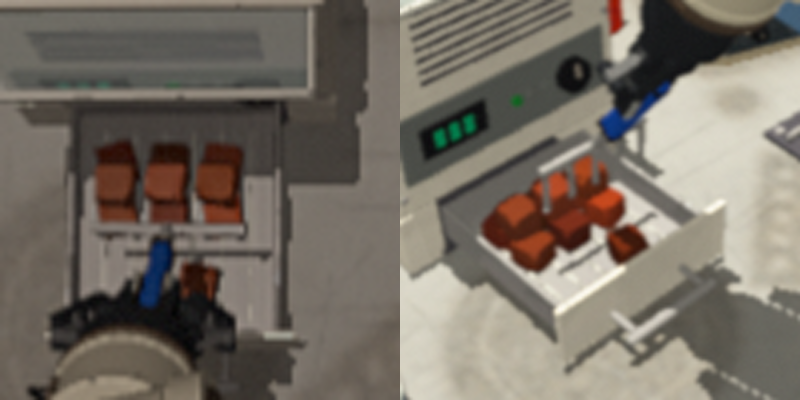

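Run:
```python
from h import *
c=lambda u,v,z: at('top',235+u/4,130+v/4,z)
print(c(97,229,169),c(245,231,169),c(160,305,250))
# near row front-face base and far row far top edge
print('near base',c(115,221,30),c(168,222,30),c(224,222,30),'far top',c(115,143,58),c(168,144,58),c(224,145,58))
print('top near edge',c(117,203,58),c(117,165,88),c(168,203,58),c(168,165,88),c(220,165,88))
print('lump9 back top', at('top',208+306/4,140+224/4,58), 'front base',at('top',208+306/4,140+268/4,30))
```

```text
[569.3 193.4 169. ] [564.5  78.5 169. ] [496.4 135.2 250. ]
near base [602.5 199.3  30. ] [600.4 153.9  30. ] [599.1 106.1  30. ] far top [664.1 195.1  58. ] [661.9 150.2  58. ] [659.7 103.   58. ]
top near edge [612.4 193.5  58. ] [638.2 189.2  88. ] [611.2 150.6  58. ] [636.9 147.   88. ] [635.7 104.   88. ]
lump9 back top [558.6 125.9  58. ] front base [525.7 129.   30. ]
```

```bash
python3 -m handwheel '[{"delta_pos":[0.16,0,-0.3],"twist":0},{"delta_pos":[0,0,-0.6],"twist":0},{"delta_pos":[0,0,-0.5],"twist":0},{"delta_pos":[0,0,-0.24],"twist":0},{"delta_pos":[0,0,0],"twist":0}]' |sed -n '1,4p'; python3 -m handwheel '[{"delta_pos":[-0.1,0,0],"twist":0},{"delta_pos":[-0.2,0.01,0],"twist":0},{"delta_pos":[-0.2,0.01,0],"twist":0},{"delta_pos":[-0.2,0.01,0],"twist":0},{"delta_pos":[-0.1,0.01,0],"twist":0},{"delta_pos":[0,0,0],"twist":0}]'
```

```text
t: 10.95
tcp_pos: [517.0, 137.5, 166.3]
tool_rot: [[-0.862, 0.037, 0.505], [0.049, 0.999, 0.009], [-0.504, 0.032, -0.863]]
ft_force: [-0.2, -0.0, -2.1]
t: 11.45
tcp_pos: [477.0, 141.1, 170.2]
tool_rot: [[-0.86, 0.035, 0.509], [0.047, 0.999, 0.011], [-0.508, 0.034, -0.86]]
ft_force: [-0.1, 0.5, -0.7]
finger_gap: 15.5
gripper_force: 58.6
```

```bash
python3 -m handwheel '[{"delta_pos":[0,0,0.3],"twist":0},{"delta_pos":[0,0,0.6],"twist":0},{"delta_pos":[0.1,0,0.4],"twist":0},{"delta_pos":[0.5,0.08,0.1],"twist":0},{"delta_pos":[0.7,0.08,0],"twist":0},{"delta_pos":[0.7,0.04,0],"twist":0},{"delta_pos":[0.28,0,0],"twist":0},{"delta_pos":[0,0,0],"twist":0}]';python3 - <<'E'
from h import *
state()
t=r.grab_frame('top');s=r.grab_frame('scene')
a=cv2.resize(t[130:230,235:335],None,fx=4,fy=4,interpolation=2);b=cv2.resize(s[170:270,210:310],None,fx=4,fy=4,interpolation=2)
cv2.imwrite('pics/p5.png',np.hstack([a,b])[:,:,::-1])
E
```

```text
t: 12.12
tcp_pos: [594.5, 150.8, 238.8]
tool_rot: [[-0.861, 0.036, 0.508], [0.048, 0.999, 0.01], [-0.507, 0.033, -0.861]]
ft_force: [-0.4, 0.1, -2.1]
finger_gap: 15.3
gripper_force: 58.7
12.12 [594.5 150.8 238.8] [[-0.861, 0.036, 0.508], [0.048, 0.999, 0.01], [-0.507, 0.033, -0.861]] q [ 0.159 -0.07   1.761 -0.088  0.924 -1.333] F [-0.4  0.1 -2.1] gap 15.3 58.66105556488037
```

View pics/p5.png

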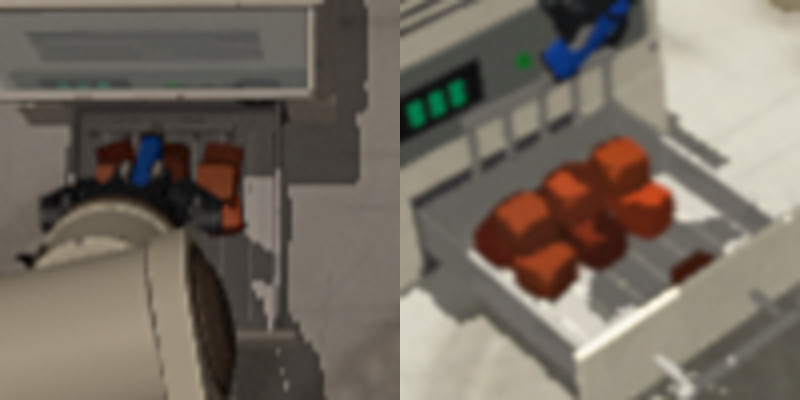

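Run:
```python
from h import *
s=lambda u,v,z: at('scene',210+(u-400)/4,170+v/4,z)
print('tips',s(480,172,105),s(516,155,105),s(613,106,105))
print('top lumps: far-top corners z90',s(510,195,90),s(553,172,90),s(620,140,90),' near-top',s(540,222,90),s(575,195,90))
```

```text
tips [657.7 202.1 105. ] [654.4 174.1 105. ] [647.7  92.3 105. ]
top lumps: far-top corners z90 [639.1 193.3  90. ] [636.7 157.8  90. ] [629.7 102.7  90. ]  near-top [603.4 196.   90. ] [607.5 162.4  90. ]
```

```bash
python3 -m handwheel '[{"delta_pos":[0.02,0,-0.25],"twist":0},{"delta_pos":[0.02,0.03,-0.3],"twist":0},{"delta_pos":[0,0,-0.19],"twist":0},{"delta_pos":[0,0,0],"twist":0},{"delta_pos":[0,0,0],"twist":0}]'|grep -E "tcp|ft";  python3 -m handwheel '[{"delta_pos":[-0.1,0,0],"twist":0},{"delta_pos":[-0.2,0.01,0],"twist":0},{"delta_pos":[-0.2,0.01,0],"twist":0},{"delta_pos":[-0.2,0.01,0],"twist":0},{"delta_pos":[-0.2,0.01,0],"twist":0},{"delta_pos":[-0.2,0.01,0],"twist":0},{"delta_pos":[-0.16,0.01,0],"twist":0},{"delta_pos":[0,0,0],"twist":0},{"delta_pos":[0,0,0],"twist":0}]'|grep -E "tcp|ft|^t"
```

```text
tcp_pos: [593.6, 152.4, 202.6]
ft_force: [-1.4, -0.5, -0.8]
t: 13.38
tcp_pos: [530.7, 155.5, 202.7]
tool_rot: [[-0.86, 0.035, 0.509], [0.047, 0.999, 0.011], [-0.508, 0.033, -0.861]]
ft_force: [0.2, -0.5, -1.4]
```

Run:
```python
from h import *
s=r.grab_frame('scene')
cv2.imwrite('pics/p6.png',cv2.resize(s[180:280,210:320],None,fx=6,fy=6,interpolation=2)[:,:,::-1])
```

```text
(no output)
```

View pics/p6.png

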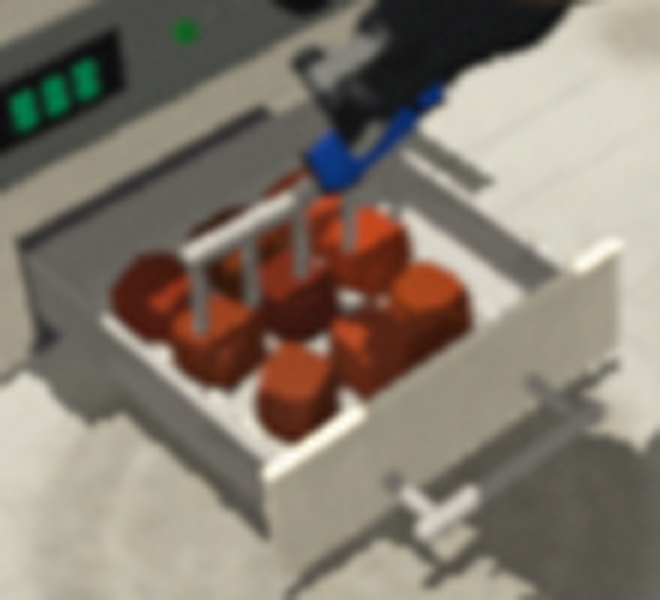

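Run:
```python
from h import *
B=np.array([595.5,141.5]);a=np.radians(-2.1);R=np.array([[np.cos(a),-np.sin(a)],[np.sin(a),np.cos(a)]])
def b(u,v,z):
    p=at('scene',210+u/6,180+v/6,z);return np.round((p[:2]-B)@R,0)
for n,u,v in(('nearL',297,368),('nearM',362,338),('nearR',430,288),('midL',215,315),('midM',295,275),('midR',365,230),('farL',150,280)):
    print(n,'z59',b(u,v,59),'z88',b(u,v,88))
# expected pixel of a lump9 top centre at bed(-78,-17,z60)
for q in((-78,-17),(-60,-17)):
    w=B+R@np.array(q);p=px('scene',[*w,60]);print(q,(p-[210,180])*6)
# panel top check
print(b(270,470,84),b(615,245,84))
```

```text
nearL z59 [-42.  46.] z88 [-66.  62.]
nearM z59 [-47.  13.] z88 [-71.  31.]
nearR z59 [-44. -30.] z88 [-68. -11.]
midL z59 [10. 52.] z88 [-16.  68.]
midM z59 [ 6. 10.] z88 [-20.  27.]
midR z59 [  8. -34.] z88 [-18. -15.]
farL z59 [50. 60.] z88 [22. 76.]
(-78, -17) [457.11543422 338.10211351]
(-60, -17) [431.15335361 317.93100195]
[-101.  104.] [-101.  -94.]
```

```bash
python3 -m handwheel '[{"delta_pos":[0,0,0.4],"twist":0},{"delta_pos":[0,0,0.6],"twist":0},{"delta_pos":[0,-0.3,0.2],"twist":0},{"delta_pos":[0,-0.75,0],"twist":0},{"delta_pos":[0,-0.75,0],"twist":0},{"delta_pos":[0,-0.75,0],"twist":0},{"delta_pos":[0,-0.75,0],"twist":0},{"delta_pos":[0,-0.75,0],"twist":0},{"delta_pos":[0,-0.5,0],"twist":0},{"delta_pos":[0,0,0],"twist":0}]'|grep -E "tcp|ft|^t";python3 - <<'E'
from h import *
t=r.grab_frame('top');s=r.grab_frame('scene');cv2.imwrite('pics/raw_t7.png',t[:,:,::-1]);cv2.imwrite('pics/raw_s7.png',s[:,:,::-1])
a=cv2.resize(t[145:211,248:314],None,fx=6,fy=6,interpolation=2);b=cv2.resize(s[188:268,215:295],None,fx=4.95,fy=4.95,interpolation=2)
print(a.shape,b.shape)
a=a[:396];b=b[:396];cv2.imwrite('pics/p7.png',np.hstack([a,b])[:,:,::-1])
E
```

```text
t: 14.27
tcp_pos: [531.2, -76.8, 262.2]
tool_rot: [[-0.86, 0.04, 0.508], [0.051, 0.999, 0.008], [-0.507, 0.032, -0.861]]
ft_force: [-0.6, 0.2, -1.3]
(396, 396, 3) (396, 396, 3)
```

View pics/p7.png

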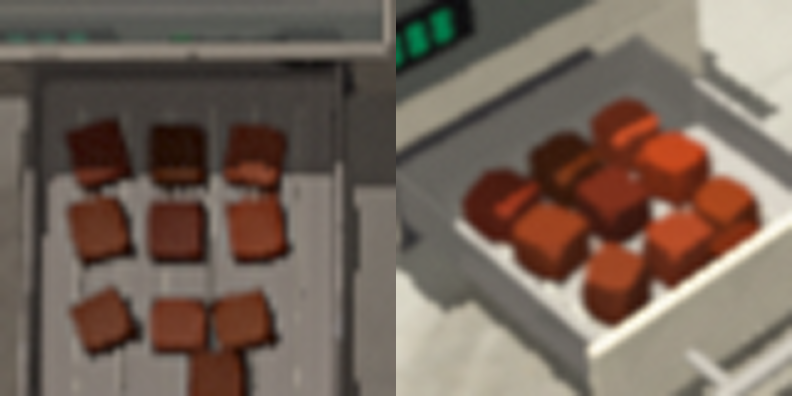

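Run:
```python
from h import *
B=np.array([595.5,141.5]);a=np.radians(-2.1);R=np.array([[np.cos(a),-np.sin(a)],[np.sin(a),np.cos(a)]])
t=lambda u,v:(248+u/6,145+v/6); s=lambda u,v:(215+(u-396)/4.95,188+v/4.95)
def bed(p): return np.round((np.asarray(p)[:2]-B)@R,0)
def tri(pt,ps):
    o1,d1=ray('top',*pt);o2,d2=ray('scene',*ps)
    k=np.linalg.lstsq(np.c_[d1,-d2],o2-o1,rcond=None)[0];p=(o1+k[0]*d1+o2+k[1]*d2)/2
    return bed(p),np.round(p[2],1),np.round(np.linalg.norm(o1+k[0]*d1-o2-k[1]*d2),1)
for n,A,S in(('nearL',(101,317),(612,268)),('nearM',(179,320),(682,230)),('nearR',(243,316),(722,194)),('L9',(217,368),(735,232)),('midL',(98,225),(550,225)),('midR',(256,225),(672,153))):
    print(n,tri(t(*A),s(*S)),bed(at('top',*t(*A),58)))
for n,A in(('farL',(97,145)),('farM',(178,145)),('farR',(255,148)),('midM',(178,225))):print(n,bed(at('top',*t(*A),58)))
```

```text
nearL (array([-43.,  49.]), np.float64(58.2), np.float64(1.2)) [-43.  49.]
nearM (array([-45.,   4.]), np.float64(58.6), np.float64(2.0)) [-44.   5.]
nearR (array([-42., -30.]), np.float64(60.4), np.float64(1.5)) [-42. -30.]
L9 (array([-70., -16.]), np.float64(60.4), np.float64(3.0)) [-71. -17.]
midL (array([ 9., 52.]), np.float64(56.0), np.float64(0.1)) [ 9. 52.]
midR (array([ 11., -36.]), np.float64(53.6), np.float64(0.5)) [ 10. -36.]
farL [55. 54.]
farM [55.  9.]
farR [ 54. -35.]
midM [9. 7.]
```

```bash
python3 -m handwheel '[{"delta_pos":[-0.1,-0.4,0],"twist":0},{"delta_pos":[-0.2,-0.7,0],"twist":0},{"delta_pos":[-0.2,-0.7,0],"twist":0},{"delta_pos":[-0.16,-0.5,-0.2],"twist":0},{"delta_pos":[-0.04,-0.14,-0.4],"twist":0},{"delta_pos":[0,0,-0.4],"twist":0},{"delta_pos":[0,0,0],"twist":0},{"delta_pos":[0,0,0],"twist":0}]'|grep -E "tcp|ft|^t|rot"
```

```text
t: 15.03
tcp_pos: [496.2, -193.1, 212.2]
tool_rot: [[-0.861, 0.035, 0.507], [0.047, 0.999, 0.012], [-0.506, 0.035, -0.862]]
ft_force: [-0.3, 0.4, -1.2]
```

```bash
python3 -m handwheel '[{"delta_pos":[0,-0.08,-0.2],"twist":0},{"delta_pos":[0,0,-0.4],"twist":0},{"delta_pos":[0,0,-0.3],"twist":0},{"delta_pos":[0,0,-0.1],"twist":0},{"delta_pos":[0,0,0],"twist":0},{"delta_pos":[0,0,0],"twist":0}]'|grep -E "tcp|ft|^t|rot"
```

```text
t: 15.53
tcp_pos: [496.6, -198.1, 163.5]
tool_rot: [[-0.86, 0.035, 0.509], [0.047, 0.999, 0.01], [-0.508, 0.033, -0.861]]
ft_force: [0.1, -0.5, -1.3]
```

```bash
python3 -m handwheel '[{"delta_pos":[0,-0.02,-0.15],"twist":0},{"delta_pos":[0,0,-0.15],"twist":0},{"delta_pos":[0,0,-0.08],"twist":0},{"delta_pos":[0,0,0],"twist":0},{"delta_pos":[0,0,0],"twist":0}]'|grep -E "tcp|ft|^t|rot"; for i in 1 2 3; do python3 -m handwheel '[{"delta_pos":[0,0,0],"twist":0}]'|grep -E "tcp|ft"; done
```

```text
t: 15.95
tcp_pos: [498.4, -200.5, 149.0]
tool_rot: [[-0.856, 0.035, 0.516], [0.045, 0.999, 0.006], [-0.515, 0.029, -0.857]]
ft_force: [-25.9, 12.4, 56.2]
tcp_pos: [498.4, -200.5, 149.0]
ft_force: [-24.9, 13.3, 56.7]
tcp_pos: [498.4, -200.5, 149.0]
ft_force: [-26.5, 12.1, 57.2]
tcp_pos: [498.4, -200.5, 149.0]
ft_force: [-26.4, 11.9, 56.3]
```

```bash
python3 -m handwheel '[{"delta_pos":[-0.04,0.02,0.1],"twist":0},{"delta_pos":[0,0,0.2],"twist":0},{"delta_pos":[0,0,0.1],"twist":0},{"delta_pos":[0,0,0],"twist":0},{"delta_pos":[0,0,0],"twist":0}]'|grep -E "tcp|ft|^t|rot"
python3 - <<'E'
from h import *
state()
t=r.grab_frame('top');cv2.imwrite('pics/raw_t8.png',t[:,:,::-1]);cv2.imwrite('pics/raw_s8.png',r.grab_frame('scene')[:,:,::-1])
t0=cv2.imread('pics/top0.png')[:,:,::-1]
for im in(t0,t):
    g=im.astype(float).mean(2)
    out=[]
    for u in range(360,406,4):
        col=g[184:205,u]; w=np.clip(col-np.median(col)-10,0,None); v=184+(w*np.arange(21)).sum()/max(w.sum(),1e-6)
        out.append((u,round(v,2),int(w.sum())))
    print(out)
    row=g[186:204,352:412].max(0).astype(int);print(row.tolist())
E
```

```text
t: 16.62
tcp_pos: [494.2, -198.2, 163.5]
tool_rot: [[-0.86, 0.035, 0.509], [0.047, 0.999, 0.01], [-0.508, 0.033, -0.861]]
ft_force: [-0.2, 0.6, -2.3]
16.62 [ 494.2 -198.2  163.5] [[-0.86, 0.035, 0.509], [0.047, 0.999, 0.01], [-0.508, 0.033, -0.861]] q [-0.738 -0.166  2.004  0.445  0.948 -2.462] F [-0.2  0.6 -2.3] gap 15.2 60.01234531402588
[(360, np.float64(184.26), 42), (364, np.float64(188.53), 257), (368, np.float64(189.45), 132), (372, np.float64(189.59), 156), (376, np.float64(188.93), 132), (380, np.float64(192.86), 221), (384, np.float64(187.47), 99), (388, np.float64(190.15), 177), (392, np.float64(190.28), 176), (396, np.float64(190.95), 186), (400, np.float64(190.07), 270), (404, np.float64(185.1), 13)]
[114, 113, 113, 113, 113, 112, 114, 115, 74, 66, 75, 131, 131, 127, 110, 110, 113, 114, 113, 114, 120, 123, 123, 111, 111, 114, 115, 130, 133, 132, 87, 79, 87, 117, 129, 131, 129, 130, 130, 128, 128, 128, 128, 134, 135, 135, 134, 133, 134, 117, 80, 89, 109, 109, 107, 107, 108, 108, 108, 109]
[(360, np.float64(184.26), 44), (364, np.float64(187.47), 210), (368, np.float64(189.39), 136), (372, np.float64(189.14), 151), (376, np.float64(189.1), 140), (380, np.float64(192.5), 171), (384, np.float64(187.82), 108), (388, np.float64(189.93), 181), (392, np.float64(190.19), 172), (396, np.float64(190.74), 175), (400, np.float64(189.8), 271), (404, np.float64(185.45), 16)]
[116, 114, 114, 115, 115, 116, 116, 118, 74, 66, 78, 132, 134, 129, 118, 116, 115, 118, 116, 116, 116, 114, 113, 111, 110, 108, 113, 114, 114, 112, 84, 82, 90, 111, 122, 124, 125, 124, 125, 125, 127, 129, 130, 129, 132, 132, 132, 132, 130, 132, 82, 89, 111, 110, 111, 110, 110, 111, 110, 110]
```

Run:
```python
from h import *
t0=cv2.imread('pics/top0.png').astype(float).mean(2);t=cv2.imread('pics/raw_t8.png').astype(float).mean(2)
for im in(t0,t):
    print(im[188:202,366].astype(int).tolist(),im[188:202,374].astype(int).tolist(),im[188:202,390].astype(int).tolist(),im[188:202,398].astype(int).tolist())
    o=[]
    for u in list(range(366,381,2))+list(range(387,401,2)):
        c=im[190:200,u];w=np.clip(c-np.percentile(c,40)-8,0,None);o.append((u,190+(w*np.arange(10)).sum()/w.sum()))
    o=np.array(o);p=np.polyfit(o[:,0]-383,o[:,1],1);print(np.round(p,3),np.round(np.std(o[:,1]-np.polyval(p,o[:,0]-383)),2))
# predicted: bar centre at (x,y,z)
for z,x in((61,556),(82.4,553.9),(82.4,557.9)):print(z,x,px('top',[x,-201.5,z])-0)
```

```text
[78, 73, 64, 64, 77, 110, 104, 64, 38, 54, 64, 65, 66, 66] [63, 65, 64, 61, 63, 104, 123, 89, 39, 52, 64, 63, 63, 63] [61, 62, 62, 61, 61, 103, 130, 98, 42, 51, 63, 63, 62, 61] [114, 129, 109, 72, 63, 111, 134, 101, 45, 32, 50, 62, 63, 62]
[4.00000e-03 1.93713e+02] 0.27
[80, 76, 66, 63, 88, 118, 105, 61, 31, 31, 54, 66, 66, 65] [63, 65, 66, 65, 86, 113, 106, 75, 45, 32, 55, 66, 66, 65] [62, 63, 65, 61, 63, 104, 125, 94, 38, 31, 54, 66, 64, 64] [117, 132, 112, 74, 65, 107, 132, 103, 44, 30, 53, 64, 65, 64]
[1.70000e-02 1.93565e+02] 0.3
61 556 [382.88394868 194.00421264]
82.4 553.9 [383.65067726 193.52269275]
82.4 557.9 [383.59453601 192.32094469]
```

```bash
for i in 1 2; do python3 -m handwheel '[{"delta_pos":[0,0,-0.1],"twist":0},{"delta_pos":[0,0,0],"twist":0},{"delta_pos":[0,0,0],"twist":0}]'|grep -E "tcp|ft|^t"; done; for i in 1 2 3; do python3 -m handwheel '[{"delta_pos":[0,0,-0.04],"twist":0},{"delta_pos":[0,0,0],"twist":0}]'|grep -E "tcp|ft|^t"; done
```

```text
t: 16.97
tcp_pos: [493.9, -197.9, 157.7]
tool_rot: [[-0.861, 0.036, 0.508], [0.048, 0.999, 0.011], [-0.507, 0.034, -0.861]]
ft_force: [0.7, 0.6, -1.4]
t: 17.22
tcp_pos: [493.9, -198.0, 153.1]
tool_rot: [[-0.861, 0.036, 0.508], [0.048, 0.999, 0.011], [-0.507, 0.034, -0.861]]
ft_force: [0.8, 0.6, -0.5]
t: 17.38
tcp_pos: [494.0, -198.1, 151.2]
tool_rot: [[-0.86, 0.036, 0.508], [0.048, 0.999, 0.011], [-0.507, 0.033, -0.861]]
ft_force: [0.3, 0.2, -0.9]
t: 17.55
tcp_pos: [494.0, -198.1, 149.2]
tool_rot: [[-0.86, 0.036, 0.508], [0.048, 0.999, 0.011], [-0.507, 0.033, -0.861]]
ft_force: [-0.3, 0.3, -1.2]
t: 17.72
tcp_pos: [494.0, -198.1, 147.2]
tool_rot: [[-0.86, 0.035, 0.508], [0.048, 0.999, 0.011], [-0.507, 0.033, -0.861]]
ft_force: [0.5, 0.2, -1.5]
```

```bash
for i in 1 2 3 4 5; do python3 -m handwheel '[{"delta_pos":[0,0,-0.02],"twist":0},{"delta_pos":[0,0,0],"twist":0}]'|grep -E "tcp|ft"; done
```

```text
tcp_pos: [494.0, -198.1, 146.3]
ft_force: [0.2, 0.2, -1.9]
tcp_pos: [494.0, -198.1, 145.4]
ft_force: [-1.6, 0.5, -1.5]
tcp_pos: [494.0, -198.1, 144.3]
ft_force: [-0.9, 0.1, -0.9]
tcp_pos: [494.1, -198.2, 143.4]
ft_force: [0.1, -0.5, -0.2]
tcp_pos: [494.4, -198.4, 142.9]
ft_force: [3.3, -1.1, 0.0]
```

```bash
for i in 1 2; do python3 -m handwheel '[{"delta_pos":[0.02,0,0],"twist":0},{"delta_pos":[0,0,0],"twist":0}]'|grep -E "tcp|ft"; done;  python3 -m handwheel '[{"delta_pos":[0.01,-0.01,0],"twist":0},{"delta_pos":[0,0,0],"twist":0}]'|grep -E "tcp|ft"
```

```text
tcp_pos: [495.2, -198.1, 142.5]
ft_force: [0.8, -1.3, 0.4]
tcp_pos: [496.0, -198.0, 142.3]
ft_force: [-0.6, -0.5, -1.1]
tcp_pos: [496.5, -198.6, 142.3]
ft_force: [-0.3, 0.8, -1.3]
```

```bash
python3 -m handwheel '[{"delta_pos":[0,0,0],"twist":0},{"delta_pos":[0,0,0],"twist":0},{"delta_pos":[0,0,0],"twist":0},{"delta_pos":[0,0,0],"twist":0},{"delta_pos":[0,0,0],"twist":0},{"delta_pos":[0,0,0],"twist":0},{"delta_pos":[0,0,0],"twist":0},{"delta_pos":[0,0,0],"twist":0}]' 1|grep -E "tcp|ft|gap|^t"; python3 -m handwheel '[{"delta_pos":[0,0,0.2],"twist":0},{"delta_pos":[0,0,0.5],"twist":0},{"delta_pos":[0,0,0.7],"twist":0},{"delta_pos":[0,0,0.7],"twist":0},{"delta_pos":[0,0,0.4],"twist":0}]'|grep -E "tcp|ft"
python3 - <<'E'
from h import *
t=r.grab_frame('top');s=r.grab_frame('scene');cv2.imwrite('pics/raw_t9.png',t[:,:,::-1]);cv2.imwrite('pics/raw_s9.png',s[:,:,::-1])
t0=cv2.imread('pics/top0.png').astype(float).mean(2);tg=t.astype(float).mean(2)
for im in(t0,tg):
    o=[]
    for u in list(range(366,381,2))+list(range(387,401,2)):
        c=im[190:200,u];w=np.clip(c-np.percentile(c,40)-8,0,None);o.append((u,190+(w*np.arange(10)).sum()/w.sum()))
    o=np.array(o);p=np.polyfit(o[:,0]-383,o[:,1],1);print(np.round(p,3))
s0=cv2.imread('pics/scene0.png')[:,:,::-1]
def blue(im,x0,x1,y0,y1):
    c=im[y0:y1,x0:x1].astype(int);m=(c[...,2]>c[...,0]+50)&(c[...,2]>c[...,1]+30);v,u=np.nonzero(m);return len(u),round(u.mean()+x0,2),round(v.mean()+y0,2)
print('scene blue',blue(s0,340,390,150,190),blue(s,340,390,150,190))
tt0=cv2.imread('pics/top0.png')[:,:,::-1]
print('top blue',blue(tt0,375,395,190,225),blue(t,375,395,190,225))
E
```

```text
t: 19.72
tcp_pos: [496.6, -198.6, 142.5]
tool_rot: [[-0.86, 0.036, 0.508], [0.048, 0.999, 0.011], [-0.507, 0.033, -0.861]]
ft_force: [0.1, -0.6, 0.1]
finger_gap: 85.3
tcp_pos: [496.8, -198.9, 272.4]
ft_force: [0.2, 0.3, 0.3]
[4.00000e-03 1.93713e+02]
[-2.4000e-02  1.9397e+02]
scene blue (171, np.float64(369.68), np.float64(166.78)) (156, np.float64(368.5), np.float64(166.86))
top blue (88, np.float64(385.93), np.float64(207.98)) (29, np.float64(383.86), np.float64(201.03))
```

```bash
python3 -m handwheel '[{"delta_pos":[0,0.3,0],"twist":0},{"delta_pos":[-0.06,0.7,0],"twist":0},{"delta_pos":[-0.06,0.75,0],"twist":0},{"delta_pos":[-0.08,0.75,-0.1],"twist":0},{"delta_pos":[-0.08,0.75,-0.3],"twist":0},{"delta_pos":[-0.08,0.75,-0.3],"twist":0},{"delta_pos":[-0.08,0.75,-0.3],"twist":0},{"delta_pos":[-0.08,0.75,-0.3],"twist":0},{"delta_pos":[-0.08,0.7,-0.2],"twist":0},{"delta_pos":[0,0.44,0],"twist":0},{"delta_pos":[0,0,0],"twist":0}]' 0|grep -E "tcp|ft|gap|^t";python3 - <<'E'
from h import *
t=r.grab_frame('top');s=r.grab_frame('scene')
cv2.imwrite('pics/raw_t10.png',t[:,:,::-1]);cv2.imwrite('pics/raw_s10.png',s[:,:,::-1])
t0=cv2.imread('pics/top0.png')[:,:,::-1];s0=cv2.imread('pics/scene0.png')[:,:,::-1]
for im in(t0,t):
    im=im.astype(float).mean(2);o=[]
    for u in list(range(366,381,2))+list(range(387,401,2)):
        c=im[190:200,u];w=np.clip(c-np.percentile(c,40)-8,0,None);o.append((u,190+(w*np.arange(10)).sum()/w.sum()))
    o=np.array(o);p=np.polyfit(o[:,0]-383,o[:,1],1);print(np.round(p,3))
def blue(im,x0,x1,y0,y1):
    c=im[y0:y1,x0:x1].astype(int);m=(c[...,2]>c[...,0]+50)&(c[...,2]>c[...,1]+30);v,u=np.nonzero(m);return len(u),round(u.mean()+x0,2),round(v.mean()+y0,2),np.round(np.polyfit(v,u,1),3)
print('scene blue',blue(s0,340,390,150,190),blue(s,340,390,150,190))
print('top blue',blue(t0,375,395,190,225),blue(t,375,395,190,225))
# phase correlation of rake patches
for n,a,b,(x0,x1,y0,y1) in(('top',t0,t,(360,405,184,224)),('scene',s0,s,(325,392,148,218))):
    d=np.abs(a[y0:y1,x0:x1].astype(int)-b[y0:y1,x0:x1]).mean();print(n,'diff',round(d,2))
E
```

```text
t: 21.15
tcp_pos: [466.3, 131.4, 193.6]
tool_rot: [[-0.861, 0.032, 0.507], [0.045, 0.999, 0.013], [-0.506, 0.034, -0.862]]
ft_force: [1.8, 0.6, 0.4]
finger_gap: 0.1
[4.00000e-03 1.93713e+02]
[-2.2000e-02  1.9396e+02]<stdin>:11: RuntimeWarning: Mean of empty slice.
  ret = ret.dtype.type(ret / rcount)
Traceback (most recent call last):
TypeError: expected non-empty vector for x
```

Run:
```python
from h import *
ims={n:cv2.imread(f'pics/{n}.png') for n in('top0','raw_t8','raw_t10')}
for n,im in ims.items():
    g=im.astype(float).mean(2);o=[]
    for u in range(364,402):
        if 380<u<387: continue
        c=g[191:197,u];w=np.clip(c-66,0,None);o.append((u,191+(w*np.arange(6)).sum()/w.sum(),w.sum()))
    o=np.array(o);k=(o[:,0]>366)&(o[:,0]<399);p=np.polyfit(o[k,0]-383,o[k,1],1);print(n,np.round(p,3),np.round(o[::4,1],2))
    # bar ends: row-max profile
    print('  L',g[191:197,360:370].sum(0).astype(int)-380,'R',g[191:197,396:406].sum(0).astype(int)-380)
    c=im.astype(int);m=(c[...,0]>c[...,2]+40)&(c[...,0]>c[...,1]+20);m[:, :374]=0;m[:,396:]=0;m[:190]=0;m[226:]=0
    v,u=np.nonzero(m);
    if len(u)>10:
        q=np.polyfit(v-208,u,1);print('  blue',len(u),round(u.mean(),2),round(v.mean(),2),v.min(),v.max(),np.round(q,3))
# seat reference in the image: plate edges rows
g=ims['top0'].astype(float).mean(2)
print('plate far edge', [int(np.argmin(np.diff(g[180:190,u])))+180 for u in range(364,402,6)])
```

```text
top0 [1.30000e-02 1.93815e+02] [193.33 193.53 193.8  193.67 193.95 193.96 193.96 193.82]
  L [30 -3 21 85 77 32 78 74 84 87] R [133 133 148 154 143 112 -17  24 187 177]
  blue 97 385.93 208.14 198 219 [1.59000e-01 3.85905e+02]
raw_t8 [2.90000e-02 1.93643e+02] [193.27 193.18 193.18 193.47 193.59 193.92 193.95 193.8 ]
  L [39  6 32 88 -3 95 88 83 86 93] R [122 130 147 153 153 158  -3  31 201 190]
  blue 62 386.4 204.42 197 212 [3.38000e-01 3.87614e+02]
raw_t10 [-1.00000e-02  1.94027e+02] [194.6  194.34 194.09 194.05 193.94 193.97 193.98 193.74]
  L [ 42   2  21  84 182 163 165 153 151 141] R [110 112 120 155 114 103 -11  35 199 187]
  blue 98 385.37 208.05 198 218 [2.11000e-01 3.85357e+02]
plate far edge [184, 185, 185, 185, 185, 185, 185]
```

```bash
python3 -m handwheel '[{"delta_pos":[-0.08,0.2,-0.2],"twist":0},{"delta_pos":[-0.08,0.18,-0.5],"twist":0},{"delta_pos":[0,0,-0.6],"twist":0},{"delta_pos":[0,0,-0.6],"twist":0},{"delta_pos":[0,0,-0.4],"twist":0},{"delta_pos":[0,0,-0.1],"twist":0},{"delta_pos":[0,0,0],"twist":0}]'|grep -E "tcp|ft|^t"
```

```text
t: 21.83
tcp_pos: [459.0, 145.6, 73.5]
tool_rot: [[-0.862, 0.038, 0.506], [0.049, 0.999, 0.009], [-0.505, 0.032, -0.863]]
ft_force: [-0.2, -0.2, 0.2]
```

```bash
python3 -m handwheel '[{"delta_pos":[0.15,0,0],"twist":0},{"delta_pos":[0.1,0,0],"twist":0},{"delta_pos":[0.06,0,0],"twist":0},{"delta_pos":[0.06,0,0],"twist":0},{"delta_pos":[0.06,0,0],"twist":0},{"delta_pos":[0.08,0,0],"twist":0},{"delta_pos":[0.1,-0.01,0],"twist":0},{"delta_pos":[0.1,0,0],"twist":0},{"delta_pos":[0.1,-0.01,0],"twist":0},{"delta_pos":[0.1,0,0],"twist":0},{"delta_pos":[0.1,0,0],"twist":0},{"delta_pos":[0.1,0,0],"twist":0}]'|grep -E "tcp|ft|^t"
```

```text
t: 22.83
tcp_pos: [515.3, 145.8, 74.4]
tool_rot: [[-0.861, 0.036, 0.508], [0.048, 0.999, 0.01], [-0.507, 0.033, -0.861]]
ft_force: [-2.5, -1.3, 1.2]
```

```bash
python3 -m handwheel '[{"delta_pos":[0.12,-0.01,0],"twist":0},{"delta_pos":[0.14,-0.01,0],"twist":0},{"delta_pos":[0.16,-0.01,0],"twist":0},{"delta_pos":[0.16,-0.01,0],"twist":0},{"delta_pos":[0.16,-0.01,0],"twist":0},{"delta_pos":[0.16,-0.01,0],"twist":0},{"delta_pos":[0.16,-0.01,0],"twist":0},{"delta_pos":[0.16,-0.01,0],"twist":0},{"delta_pos":[0.16,-0.01,0],"twist":0},{"delta_pos":[0.16,-0.01,0],"twist":0},{"delta_pos":[0.16,-0.01,0],"twist":0},{"delta_pos":[0.16,-0.01,0],"twist":0},{"delta_pos":[0.16,0,0],"twist":0},{"delta_pos":[0.16,0,0],"twist":0},{"delta_pos":[0.12,0,0],"twist":0},{"delta_pos":[0.1,0,0],"twist":0},{"delta_pos":[0.08,0,0],"twist":0},{"delta_pos":[0.06,0,0],"twist":0}]'|grep -E "tcp|ft|^t"
```

```text
t: 24.33
tcp_pos: [642.2, 139.7, 74.4]
tool_rot: [[-0.861, 0.036, 0.508], [0.048, 0.999, 0.01], [-0.507, 0.033, -0.861]]
ft_force: [-2.7, -1.2, -0.1]
```

```bash
python3 -m handwheel '[{"delta_pos":[0.06,0,0],"twist":0},{"delta_pos":[0.08,0,0],"twist":0},{"delta_pos":[0.08,0,0],"twist":0},{"delta_pos":[0.08,0,0],"twist":0},{"delta_pos":[0.08,0,0],"twist":0},{"delta_pos":[0.06,0,0],"twist":0},{"delta_pos":[0.04,0,0],"twist":0},{"delta_pos":[0.02,0,0],"twist":0}]'|grep -E "tcp|ft|^t";for i in 1 2 3 4 5; do python3 -m handwheel '[{"delta_pos":[0.02,0,0],"twist":0},{"delta_pos":[0.02,0,0],"twist":0},{"delta_pos":[0,0,0],"twist":0}]'|grep -E "tcp|ft"; done
```

```text
t: 25.0
tcp_pos: [667.1, 139.9, 74.5]
tool_rot: [[-0.861, 0.036, 0.508], [0.048, 0.999, 0.01], [-0.507, 0.033, -0.861]]
ft_force: [-2.7, -1.3, -0.7]
tcp_pos: [669.0, 139.9, 74.6]
ft_force: [-0.1, -1.2, -0.8]
tcp_pos: [671.0, 139.9, 74.6]
ft_force: [-0.1, -1.4, -0.2]
tcp_pos: [673.0, 139.9, 74.6]
ft_force: [-0.8, -0.5, 0.2]
tcp_pos: [674.4, 139.9, 74.4]
ft_force: [-12.2, -1.3, 5.9]
tcp_pos: [674.9, 139.9, 74.2]
ft_force: [-40.7, -5.6, 23.3]
```

```bash
python3 -m handwheel '[{"delta_pos":[-0.1,0,0],"twist":0},{"delta_pos":[-0.4,0,0],"twist":0},{"delta_pos":[-0.7,0,0.1],"twist":0},{"delta_pos":[-0.7,0,0.3],"twist":0},{"delta_pos":[-0.7,0,0.4],"twist":0},{"delta_pos":[-0.5,0,0.6],"twist":0},{"delta_pos":[-0.1,0,0.7],"twist":0},{"delta_pos":[0,0,0.7],"twist":0},{"delta_pos":[0,0,0],"twist":0},{"delta_pos":[0,0,0],"twist":0}]'|grep -E "tcp|ft|^t"
python3 - <<'E'
from h import *
t=r.grab_frame('top');s=r.grab_frame('scene');cv2.imwrite('pics/raw_t11.png',t[:,:,::-1]);cv2.imwrite('pics/raw_s11.png',s[:,:,::-1])
t0=cv2.imread('pics/top0.png')[:,:,::-1];s0=cv2.imread('pics/scene0.png')[:,:,::-1]
def blue(im,x0,x1,y0,y1):
    c=im[y0:y1,x0:x1].astype(int);m=(c[...,2]>c[...,0]+40)&(c[...,2]>c[...,1]+20);v,u=np.nonzero(m)
    return (len(u),round(u.mean()+x0,2),round(v.mean()+y0,2)) if len(u) else 0
print('scene rake',blue(s0,335,395,150,190),blue(s,335,395,150,190))
print('top rake',blue(t0,374,396,190,226),blue(t,374,396,190,226))
print('cap scene',blue(s0,165,205,255,290),blue(s,165,205,255,290),'cap top',blue(t0,190,220,178,205),blue(t,190,220,178,205))
d=lambda a,b,x0,x1,y0,y1:round(float(np.abs(a[y0:y1,x0:x1].astype(int)-b[y0:y1,x0:x1]).mean()),1)
print('timer',d(t0,t,203,232,210,238),'beaker',d(t0,t,425,480,190,245))
# panel: brightness profile along the panel centre line in scene (world x scan, z=84)
g=s.astype(int)
for x in range(480,720,8):
    u,v=px('scene',[x,70,84]).round().astype(int); print(x,g[v,u].tolist(),end=' ')
E
```

```text
t: 27.08
tcp_pos: [517.7, 140.2, 217.4]
tool_rot: [[-0.858, 0.035, 0.512], [0.048, 0.999, 0.011], [-0.511, 0.034, -0.859]]
ft_force: [-0.0, 0.5, -1.4]
scene rake (271, np.float64(360.45), np.float64(162.92)) (34, np.float64(360.53), np.float64(173.35))
top rake (97, np.float64(385.93), np.float64(208.14)) (97, np.float64(385.37), np.float64(207.99))
cap scene (297, np.float64(184.3), np.float64(271.7)) (298, np.float64(184.32), np.float64(271.67)) cap top (110, np.float64(201.86), np.float64(190.05)) (112, np.float64(201.95), np.float64(190.01))
timer 1.7 beaker 1.5
480 [212, 209, 194] 488 [211, 208, 193] 496 [214, 210, 196] 504 [214, 210, 196] 512 [212, 209, 195] 520 [213, 210, 194] 528 [214, 211, 195] 536 [214, 209, 194] 544 [210, 205, 192] 552 [211, 209, 193] 560 [201, 198, 184] 568 [107, 105, 97] 576 [106, 103, 96] 584 [104, 102, 93] 592 [100, 99, 91] 600 [103, 101, 93] 608 [104, 102, 94] 616 [104, 102, 93] 624 [156, 148, 131] 632 [159, 152, 134] 640 [158, 152, 134] 648 [153, 147, 129] 656 [160, 153, 136] 664 [154, 146, 129] 672 [153, 146, 129] 680 [154, 148, 130] 688 [157, 150, 131] 696 [152, 145, 128] 704 [150, 143, 127] 712 [146, 139, 123]
```

```bash
python3 -m handwheel '[{"delta_pos":[-0.2,-0.2,0.5],"twist":0},{"delta_pos":[-0.2,-0.4,0.6],"twist":0},{"delta_pos":[-0.2,-0.6,0.5],"twist":0},{"delta_pos":[-0.1,-0.8,0.2],"twist":0},{"delta_pos":[-0.1,-0.8,0],"twist":0},{"delta_pos":[-0.1,-0.8,0],"twist":0},{"delta_pos":[-0.1,-0.8,0],"twist":0},{"delta_pos":[-0.1,-0.8,0],"twist":0},{"delta_pos":[-0.1,-0.8,0],"twist":0},{"delta_pos":[-0.1,-0.8,0],"twist":0},{"delta_pos":[-0.1,-0.8,0],"twist":0},{"delta_pos":[-0.1,-0.8,0],"twist":0},{"delta_pos":[-0.1,-0.8,0],"twist":0},{"delta_pos":[-0.1,-0.8,0],"twist":0},{"delta_pos":[-0.1,-0.6,0],"twist":0},{"delta_pos":[0,-0.3,0],"twist":0},{"delta_pos":[0,0,0],"twist":0}]'|grep -E "tcp|ft|^t"
python3 - <<'E'
from h import *
t=r.grab_frame('top');s=r.grab_frame('scene');cv2.imwrite('pics/raw_t12.png',t[:,:,::-1]);cv2.imwrite('pics/raw_s12.png',s[:,:,::-1])
t0=cv2.imread('pics/top0.png')[:,:,::-1];s0=cv2.imread('pics/scene0.png')[:,:,::-1]
def blue(im,x0,x1,y0,y1):
    c=im[y0:y1,x0:x1].astype(int);m=(c[...,2]>c[...,0]+40)&(c[...,2]>c[...,1]+20);v,u=np.nonzero(m)
    if len(u)==0:return 0
    q=np.polyfit(u,v,1) if x1-x0>30 else np.polyfit(v,u,1);return (len(u),round(u.mean()+x0,2),round(v.mean()+y0,2),np.round(q[0],3),u.min()+x0,u.max()+x0,v.min()+y0,v.max()+y0)
print('scene',blue(s0,350,395,150,182),blue(s,350,395,150,182));print('top',blue(t0,374,396,190,226),blue(t,374,396,190,226))
# bar in top per column
for im in(t0,t):
    g=im.astype(float).mean(2);print([round(191+(np.clip(g[191:197,u]-66,0,None)*np.arange(6)).sum()/np.clip(g[191:197,u]-66,0,None).sum(),2) for u in range(366,402,3)],g[191:197,364:380].max(0).astype(int).tolist())
# red pixels left visible
red=lambda im:int(((im[...,0].astype(int)>im[...,1]+45)&(im[...,0]<190))[190:270,210:320].sum());print('red',red(s0),red(s))
E
```

```text
t: 28.6
tcp_pos: [429.8, -384.0, 300.2]
tool_rot: [[-0.863, 0.04, 0.504], [0.053, 0.999, 0.011], [-0.503, 0.037, -0.864]]
ft_force: [1.6, 0.6, -0.2]
scene (187, np.float64(369.6), np.float64(166.79), np.float64(-0.621), np.int64(357), np.int64(380), np.int64(158), np.int64(176)) (185, np.float64(368.77), np.float64(166.44), np.float64(-0.668), np.int64(356), np.int64(379), np.int64(157), np.int64(176))
top (97, np.float64(385.93), np.float64(208.14), np.float64(0.159), np.int64(383), np.int64(389), np.int64(198), np.int64(219)) (98, np.float64(385.37), np.float64(208.05), np.float64(0.211), np.int64(382), np.int64(389), np.int64(198), np.int64(218))
[np.float64(193.29), np.float64(193.57), np.float64(193.8), np.float64(193.68), np.float64(193.7), np.float64(193.96), np.float64(194.04), np.float64(193.96), np.float64(193.96), np.float64(193.96), np.float64(193.92), np.float64(193.73)] [113, 89, 110, 110, 113, 114, 113, 114, 120, 123, 123, 111, 111, 114, 115, 130]
[np.float64(194.48), np.float64(194.16), np.float64(194.1), np.float64(194.01), np.float64(194.06), np.float64(193.8), np.float64(193.92), np.float64(193.92), np.float64(193.97), np.float64(193.96), np.float64(193.96), np.float64(193.68)] [130, 128, 123, 120, 121, 119, 122, 121, 121, 122, 124, 125, 126, 125, 124, 125]
red 921 0
```

```bash
python3 -c "
from station import r
print(r.job_done())"
```

```text
the job is handed in; nothing more can be done
None
```

The lumps are raked into a single layer with at least one in each of the six fields, the rake is back in its stand within about 1–2 mm and 2° of how it stood, the tray is pushed home to its stop, the bottle, timer and beaker show no movement in the pictures, and the job was handed in at about 29 s.

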